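Thread the two large insulator rings onto the ring carrier

TASK

Pick up the ring carrier by its wooden block, thread its steel rod through both of the large ceramic rings standing in their rack (not the smaller rings in the other rack) and lift them off together. Then stand the loaded carrier upright with its whole foot on the round cork mat, both rings hanging on the rod, and let go.

Things in the scene. Friction and masses are not known exactly. Their poses are not given: they have to be found in the camera images.
- carrier: Ring carrier, 0.5 kg: upright wooden block (40 mm in x, 30 in y, top at z 120) on a steel foot (x -55 to 30, y +-25, 12 thick); from its front a level 8 mm rod along +x, axis at z 70, ends at x 121 in a 12 mm ball. Origin: underside of the foot, below the block's middle. Stands with its rod within 0.3 rad of +x. Grip the block across y near its top; balances within 10 mm of there, empty or loaded.
- ring_a: One of two large white ceramic rings, outside 60 mm, hole 38, 12 thick, 50 g. Origin: hole centre; x: the ring's axis, within 0.25 rad of the world's x at the start. Stands on edge in a wooden rack, hole centre 80 mm above the table, in line with ring_b and 25 mm nearer the robot. Lifting it 35 mm frees it. The rack alike with smaller rings (outside 42, hole 20) is not wanted.
- ring_b: The other large ring, like ring_a, next slot of the same rack. The rack is fixed: a block 64 mm long (along the rings' axis), 90 wide, 50 high, centred below the midpoint of the two rings; posts at both sides of the rings reach up to the hole centres' height; the way into the holes is open from the robot's side, and the table in front of the rack is clear.
- mat: Round cork mat, 200 mm across, 6 mm thick, fixed flat on the table on the robot's right. Origin: centre of its underside; axes as the world's.
There are look-alikes about, which are no part of the job. What is shaped like the ring_b but blue is not meant. Several things have the shape of the mat; the one meant has the colours described above.

How it is judged:
On the way, in this order (a step that is already met when the one before it is completed fails the run):
1. the rod is through both large rings while they still stand in their rack (x of ring_a in the frame of carrier between 0.022 and 0.115 m and y of ring_a in the frame of carrier between -0.018 and 0.018 m and z of ring_a in the frame of carrier between 0.052 and 0.088 m and distance of each of ring_a, ring_b from where it was at the start of the episode below 0.03 m and x of ring_b in the frame of carrier between 0.022 and 0.115 m and y of ring_b in the frame of carrier between -0.018 and 0.018 m and z of ring_b in the frame of carrier between 0.052 and 0.088 m), for 0.1 s.
2. both large rings are lifted together on the rod, clear of the rack (centres at least 115 mm above the table) (x of ring_a in the frame of carrier between 0.022 and 0.115 m and y of ring_a in the frame of carrier between -0.018 and 0.018 m and z of ring_a in the frame of carrier between 0.042 and 0.072 m and height (world z) of each of ring_a, ring_b above 0.115 m and x of ring_b in the frame of carrier between 0.022 and 0.115 m and y of ring_b in the frame of carrier between -0.018 and 0.018 m and z of ring_b in the frame of carrier between 0.042 and 0.072 m), for 0.1 s.
At the end, for the whole second after the job is handed in: The carrier stands upright (within 0.1 rad) on its foot on the cork mat, the bottom middle of its block within 70 mm of the mat's centre, both large rings hang on its rod between block and tip, and all are at rest (x of ring_a in the frame of carrier between 0.022 and 0.115 m and y of ring_a in the frame of carrier between -0.015 and 0.015 m and z of ring_a in the frame of carrier between 0.043 and 0.067 m and linear speed of each of ring_a, ring_b below 0.03 m/s and x of ring_b in the frame of carrier between 0.022 and 0.115 m and y of ring_b in the frame of carrier between -0.015 and 0.015 m and z of ring_b in the frame of carrier between 0.043 and 0.067 m and angle between carrier's own z axis and vertical below 0.1 rad and horizontal distance between carrier and mat below 0.07 m and height (world z) of carrier between 0.002 and 0.012 m and contact force between carrier and mat above 1 N and linear speed of carrier below 0.02 m/s); the robot touches nothing.
It also fails if it takes over 64 s, if anything falls off the work surface, if the arm or the gripper's body presses on something with over 40 N, if the wrist force passes 120 N, or if a joint passes its speed limit or range.

ROBOT

A 6-joint arm with a two-finger parallel gripper is mounted at the origin on the work surface. World frame = base frame: x ahead of the robot, y to its left, z up, the work surface at z = 0. Lengths are in m, angles in rad, forces in N, time in s.
With the tool pointing down it reaches from about 0.35 to 0.975 m from the base axis. Payload 4.9 kg.
Tool frame: the origin (TCP) lies on the front face of the gripper's body, between the roots of the fingers; the fingertips stand ctrl.finger_overhang ahead of it and the grasp point (between the pads) lies 54 mm ahead of it (ctrl.finger_overhang is the distance from the TCP to the fingertips, in m); z points along the fingers, y is the line along which they close (so a half turn about z gives the same grasp; the last joint's range is limited). The gripper opens to 85 mm and grips with 20 to 120 N. Pads are 22 mm wide; open, the fingers measure 114 mm over their backs; the gripper's body (76 mm by 85 mm) begins 54 mm behind the grasp point. The pads swing forward as they close: fully open they stand 13 mm farther back than shut.
Start: joints at [1.152, 0.053, 1.613, -0, 1.476, -0.119], TCP at [0.185, 0.597, 0.304] pointing down, gripper open.
Joint ranges: [-3.01, 3.01], [-1.01, 2.22], [0.06, 2.58], [-1.02, 4.17], [0.09, 2.62], [-3.14, 3.14]. Speed limits (rad/s): [2.57, 2.57, 3.14, 3.14, 3.14, 3.14].

INTERFACE

Orientations are given as a rotation vector (axis times angle).
In Python, from station import ctrl, vision gives the robot as it stands. The module is installed in compiled form; this text tells all that it offers.
- The arm moves only by the tool drive_tool, never from a script. Its argument "rows" is a list of rows, each a list of 2 entries, a list of its own where there are three numbers: the shift along the tool's x, y, z in m, then the turn about the tool's z in rad. A call has 1 to 10 rows; each row shifts and turns the commanded pose from where the row before left it, along the tool's axes as they then stand; what a row does not reach is not made up. A row lasts 1/10 s, in which the tool goes at most 50 mm and 8.59 degrees, less where a joint would pass 70% of its speed; a pose out of reach is approached as far as the arm can. A call with a gripper value outside its range is refused whole. "jaw" is the closure, from 0 (fully open) to 1 (shut), set as the call begins (left out, the last holds). The fingers move at their own pace and stop on an object; "grip_force" is the grip in N (left out, the last holds). Time passes only in rows, so rows that do not move let the fingers close. It gives the time, the measured TCP pose, the force, the opening and the grip force at its end, in the units of the state.
- ctrl.get_obs(): the state, without advancing time (a new reading comes with each control period).
- vision.get_image(name): name is "scene" or "top"; returns a dict with "image" (384x512x3 uint8, blue, green, red), "vertical_fov" (degrees; the focal length in pixels is half the picture's height over the tangent of half this angle, whatever the lens; pixels are square), "cx", "cy" (the principal point, pixels), "R" (3x3) and "t" (3): a world point X has camera coordinates R X + t. Camera axes: x right, y down, z forward; pixel columns grow to the right and rows downward; lengths in m; the calibration is good to about 2 mm. A picture is of the moment at which its call begins. There is no depth.
- ctrl.finish_job(): hands the job in; it is judged then, once.
The state is a dict: "t": time; "q": joint angles; "dq": joint speeds; "effort": joint torques, N m; "tool_pos": TCP position; "tool_rot": TCP orientation; "contact_force": force on the tool from outside, world axes, zero at the start; "wrist_torque": the same for the moment, N m; "opening": finger opening in m; "grip_force": force on a finger pad.
Only numpy, scipy, OpenCV 4.12 (cv2) and the standard library are available. Lean on these libraries where they do the work, as an engineer would, in place of code of your own. Each camera call takes 0.05 s, during which the arm holds its last target. There are 200 camera calls.

## Working session

There is one attempt and no reset: what is moved stays moved. The work goes in short steps, Python scripts to look and compute and a tool call to move; the robot and the scene stay as the last step left them, time stands still between calls to the robot, and variables do not carry over. Pictures are saved under pics/ and viewed, at most 13 in all, crops included, and the job is handed in when it is done.

Besides the shell and the picture viewer there is one more tool, called as name([rows], argument=value, ...), one row to a line, values as JSON. drive_tool: Moves the arm, as the interface text tells. Its arguments: {"type":"object","properties":{"rows":{"type":"array","items":{"type":"array"}},"jaw":{"type":"number"},"grip_force":{"type":"number"}},"required":["rows"]}

```bash
mkdir -p pics && cat > h.py <<'E'
import numpy as np, cv2
from station import ctrl, vision
def snap(n,f):
    d=vision.get_image(n); cv2.imwrite('pics/'+f+'.png',d['image'])
    np.savez('pics/'+f+'.npz',img=d['image'],R=d['R'],t=d['t'],f=d['image'].shape[0]/2/np.tan(np.radians(d['vertical_fov'])/2),c=[d['cx'],d['cy']])
def ray(f,u,v):
    d=np.load('pics/'+f+'.npz'); R=d['R'];r=R.T@np.array([(u-d['c'][0])/d['f'],(v-d['c'][1])/d['f'],1]); return -R.T@d['t'],r
def atz(f,u,v,z):
    o,r=ray(f,u,v); return o+r*(z-o[2])/r[2]
def proj(f,X):
    d=np.load('pics/'+f+'.npz'); p=d['R']@np.array(X,float)+d['t']; return p[:2]/p[2]*d['f']+d['c']
E
python3 - <<'E'
from h import *
snap('top','t0');snap('scene','s0')
for f in('t0','s0'):
    d=np.load(f'pics/{f}.npz');print(d['f'],d['c'],-d['R'].T@d['t'],d['R'].round(3).tolist())
a=cv2.resize(cv2.imread('pics/t0.png'),(800,600));cv2.imwrite('pics/t0b.png',a)
a=cv2.resize(cv2.imread('pics/s0.png'),(800,600));cv2.imwrite('pics/s0b.png',a)
print(ctrl.get_obs(),ctrl.finger_overhang)
E
```

```text
352.1683575736768 [251.77749177 188.02177772] [ 0.39311796 -0.02370782  0.99897544] [[-0.016, -1.0, 0.013], [-0.998, 0.016, -0.057], [0.057, -0.014, -0.998]]
488.9535142422962 [251.53648452 191.52591818] [0.88286302 0.5345588  0.96843851] [[-0.785, 0.619, -0.008], [0.49, 0.613, -0.619], [-0.378, -0.49, -0.785]]
{'t': 0.1, 'q': array([ 1.15198542e+00,  5.33274622e-02,  1.61416858e+00, -2.96789532e-05,
        1.47603333e+00, -1.18985107e-01]), 'dq': array([-0.00014427, -0.00192331, -0.00210314,  0.00077835,  0.00287254,
        0.00098362]), 'effort': array([ 1.66002678e-06, -3.94908178e+01, -3.71361601e+01, -1.57443424e-04,
        3.97659969e-03, -1.75434639e-05]), 'tool_pos': array([0.18441283, 0.59671445, 0.30275603]), 'tool_rot': array([-4.69125977e-01, -3.10587554e+00,  2.94473180e-03]), 'contact_force': array([ 0.65137104, -0.31461938, -0.10154786]), 'wrist_torque': array([-0.02601131, -0.05225676,  0.02108554]), 'grip_force': 0.0, 'opening': 0.08592344150846953} 0.0726
```

View pics/t0b.png

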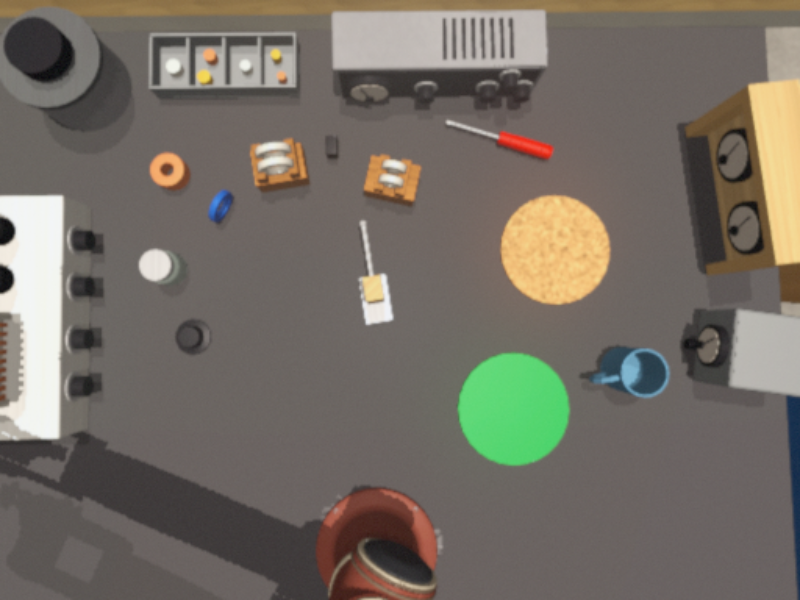

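View pics/s0b.png

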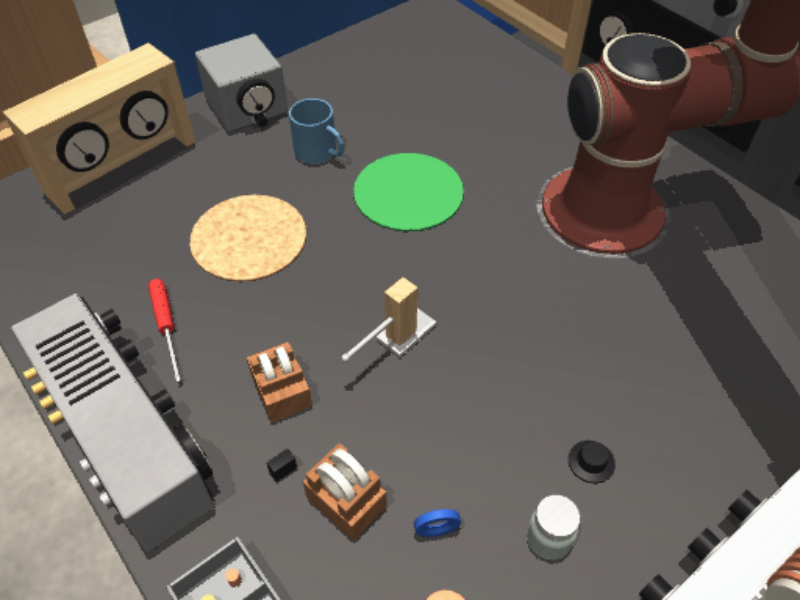

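The top view shows the large-ring rack at about (278,163), the carrier block top at (373,289), the rod tip at (363,223) and the cork mat at (555,249). The small-ring rack is at (392,178). The scene view agrees, with the large rings at (342,475) and the block top at (401,290). I'll enlarge crops next.

```bash
python3 - <<'E'
from h import *
a=cv2.imread('pics/t0.png');s=cv2.imread('pics/s0.png')
c1=cv2.resize(a[80:215,150:265],None,fx=4.4,fy=4.4,interpolation=cv2.INTER_CUBIC)[:594]
cs=s[170:350,190:285]
c2=cv2.resize(cs,None,fx=3.3,fy=3.3,interpolation=cv2.INTER_CUBIC)[:594,:293]
cv2.imwrite('pics/c0.png',np.hstack([c1,c2]));print(c1.shape,c2.shape)
E
```

```text
(594, 506, 3) (594, 293, 3)
```

View pics/c0.png

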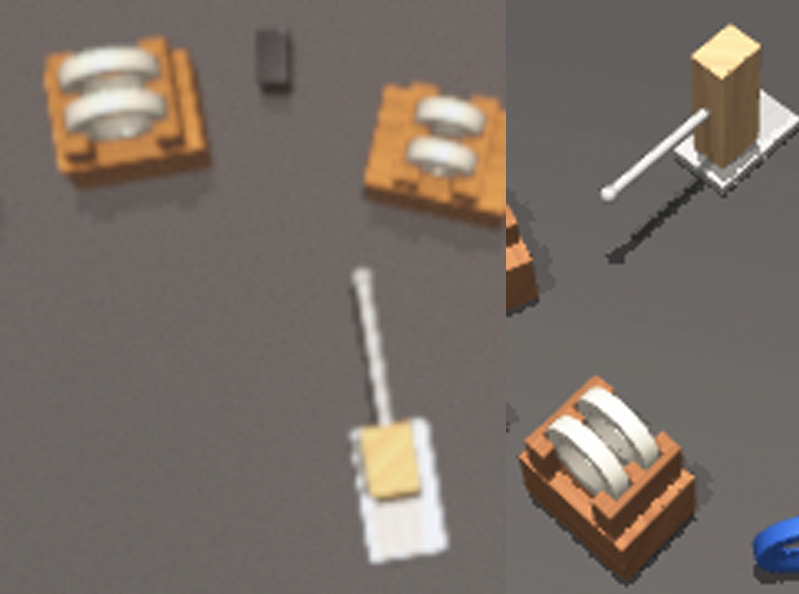

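The crop shows the block-top corners at about (361,428), (412,422), (420,492) and (370,500), and the ball at (363,273). The rings are around (110,65) and (115,110). I'll turn these into positions and fit the ring silhouettes in both views.

```bash
cat >> h.py <<'E'
def carrier_pts(x,y,th,z=0):
    c,s=np.cos(th),np.sin(th);P=np.array([[20,15,120],[20,-15,120],[-20,-15,120],[-20,15,120],[121,0,70]])/1000
    return np.c_[x+c*P[:,0]-s*P[:,1],y+s*P[:,0]+c*P[:,1],z+P[:,2]]
def ringmask(f,x,y,z,th,lo,k=4):
    # union of both rings, supersampled; lo: only above this height
    m=np.zeros((384*k,512*k),np.uint8);a=np.linspace(0,2*np.pi,49)
    for off in(-.0125,.0125):
        for i in range(48):
            q=[]
            for aa in a[i:i+2]:
                for r in(.019,.030):
                    for w in(-.006,.006):
                        L=off+w;q.append([x+np.cos(th)*L-np.sin(th)*r*np.cos(aa),y+np.sin(th)*L+np.cos(th)*r*np.cos(aa),z+r*np.sin(aa)])
            q=np.array(q)
            if q[:,2].min()<lo: continue
            p=np.array([proj(f,X) for X in q]);cv2.fillConvexPoly(m,cv2.convexHull(np.round((p+.5)*k).astype(np.int32)),255)
    return cv2.resize(m,(512,384),interpolation=cv2.INTER_AREA)/255.
def white(f):
    h=cv2.cvtColor(np.load(f'pics/{f}.npz')['img'],cv2.COLOR_BGR2HSV);return ((h[...,1]<70)&(h[...,2]>130)).astype(float)
E
cat > fit.py <<'E'
from h import *
from scipy.optimize import minimize,least_squares
fx=lambda u,v:((u+.5)/4.4-.5+150,(v+.5)/4.4-.5+80)
gx=lambda u,v:((u-506+.5)/3.3-.5+190,(v+.5)/3.3-.5+170)
T=np.array([fx(*p) for p in[(361,428),(412,422),(420,492),(370,500),(363,273)]])
S={4:gx(608,194),0:gx(694,62),1:gx(731,26),2:gx(760,44),3:gx(721,79)}
def res(p):
    P=carrier_pts(*p)
    r=[proj('t0',P[i])-T[i] for i in range(5)]+[proj('s0',P[i])-S[i] for i in S]
    return np.ravel(r)
o=least_squares(res,[.4,0,.1]);print('carrier',o.x,res(o.x).round(1))
ms={}
for f,(u0,u1,v0,v1) in dict(t0=(158,202,86,125),s0=(192,250,280,350)).items():
    w=white(f);m=np.zeros_like(w);m[v0:v1,u0:u1]=w[v0:v1,u0:u1];ms[f]=m;print(f,m.sum())
def cost(p,parts=False):
    c=[]
    for f,m in ms.items():
        full=ringmask(f,p[0],p[1],.08,p[2],0);up=ringmask(f,p[0],p[1],.08,p[2],.082)
        c+=[(m*(1-full)).sum(),(up*(1-m)).sum()]
    return c if parts else sum(c)
g=atz('t0',*fx(113,85),.105);print('guess',g)
o2=minimize(cost,[g[0],g[1],.1],method='Nelder-Mead',options=dict(initial_simplex=[[g[0],g[1],0],[g[0]+.015,g[1],.0],[g[0],g[1]+.015,.0],[g[0],g[1],.25]],maxfev=150))
print('rings',o2.x,o2.fun,cost(o2.x,True))
h=cv2.cvtColor(np.load('pics/t0.npz')['img'],cv2.COLOR_BGR2HSV)
m=((abs(h[...,0].astype(int)-16)<8)&(h[...,1]>90)&(h[...,2]>130)).astype(np.uint8);m[:,:310]=0;m[:,400:]=0;m[:115]=0;m[205:]=0
(u,v),r=cv2.minEnclosingCircle(cv2.findNonZero(m));print('mat',u,v,r,atz('t0',u,v,.006))
E
python3 fit.py
```

```text
carrier [ 0.45280992 -0.00095687  0.05272316] [ -0.5   0.1  -0.1   0.6  -0.9   0.6  -1.5  -0.3   3.   -1.1  -4.   -0.5
   8.6   5.6 -11.6   8.6  -7.   -6.   13.8  -8.9]
t0 370.0
s0 564.0
guess [0.67699895 0.15676101 0.105     ]
rings [0.6791746  0.16105939 0.10226916] 141.0392156862745 [np.float64(11.12156862745098), np.float64(34.45490196078431), np.float64(16.258823529411764), np.float64(79.20392156862745)]
mat 355.0996398925781 159.1283721923828 35.6307258605957 [ 0.52786851 -0.33335066  0.006     ]
```

```bash
sed -i 's/0:gx(694,62),1:gx(731,26),2:gx(760,44),3:gx(721,79)/1:gx(694,62),2:gx(731,26),3:gx(760,44),0:gx(721,79)/' fit.py && cat >> fit.py <<'E'
x,y,th=o2.x
out=[]
for f,(u0,u1,v0,v1) in dict(t0=(150,210,80,130),s0=(185,255,275,355)).items():
    im=np.load(f'pics/{f}.npz')['img'][v0:v1,u0:u1];k=480//(v1-v0);im=cv2.resize(im,None,fx=k,fy=k,interpolation=cv2.INTER_CUBIC)
    for off,col in((-.0125,(0,0,255)),(.0125,(255,0,0))):
        for w in(-.006,.006):
            for r in(.019,.03):
                L=off+w;P=[proj(f,[x+np.cos(th)*L-np.sin(th)*r*np.cos(a),y+np.sin(th)*L+np.cos(th)*r*np.cos(a),.08+r*np.sin(a)]) for a in np.linspace(0,6.283,60)]
                cv2.polylines(im,[np.round((np.array(P)-[u0,v0]+.5)*k).astype(np.int32)],False,col,1)
    out.append(im[:480,:395])
cv2.imwrite('pics/ov.png',np.hstack([cv2.copyMakeBorder(i,0,480-i.shape[0],0,395-i.shape[1],0) for i in out]))
E
python3 fit.py; python3 -c "
from h import *
from scipy.spatial.transform import Rotation as R
o=ctrl.get_obs();print(R.from_rotvec(o['tool_rot']).as_matrix().round(3))"
```

```text
carrier [ 0.45303154 -0.00280443  0.13961556] [-0.4  0.6 -0.1  0.1  0.5 -0.   0.  -0.  -0.2 -0.8 -1.4  1.8 -0.8 -2.
  0.3 -1.1  1.2  0.5  0.8  0.1]
t0 370.0
s0 564.0
guess [0.67699895 0.15676101 0.105     ]
rings [0.6791746  0.16105939 0.10226916] 141.0392156862745 [np.float64(11.12156862745098), np.float64(34.45490196078431), np.float64(16.258823529411764), np.float64(79.20392156862745)]
mat 355.0996398925781 159.1283721923828 35.6307258605957 [ 0.52786851 -0.33335066  0.006     ]
[[-0.955  0.295 -0.001]
 [ 0.295  0.955 -0.002]
 [ 0.    -0.002 -1.   ]]
```

View pics/ov.png

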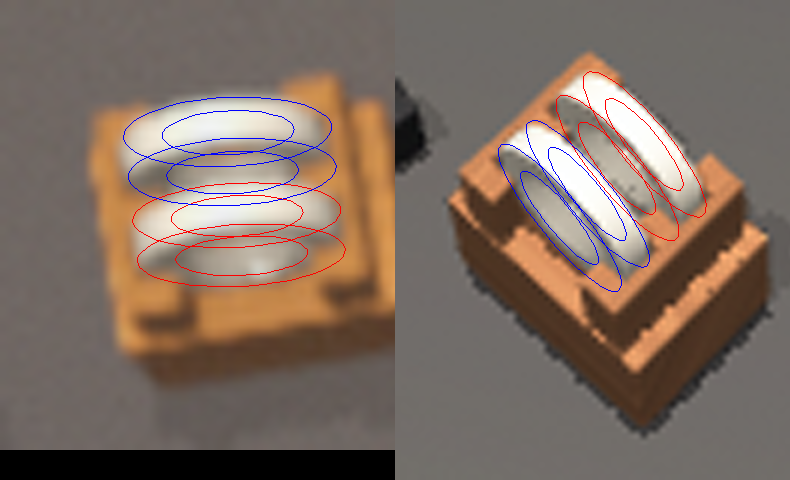

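The overlay fits within 1–2 mm. Estimates so far:
- Carrier at (0.453, -0.003), yaw 0.14.
- Ring midpoint at (0.679, 0.160), yaw about 0.11.
- Mat at (0.528, -0.333).

I'll turn the tool first, then travel above the carrier.

drive_tool([
  [[0,0,0],-0.14],
  [[0,0,0],-0.14],
  [[0,0,0],-0.14],
  [[0,0,0],-0.019],
  [[-0.01,-0.035,0],0],
  [[-0.013,-0.045,0],0],
  [[-0.013,-0.045,0],0],
  [[-0.013,-0.045,0],0],
  [[-0.013,-0.045,0],0],
  [[-0.013,-0.045,0],0],
], jaw=0)

```text
t: 1.1
tool_pos: [0.2951, 0.3483, 0.3036]
tool_rot: [-0.215, 3.134, -0.0]
contact_force: [1.1, -0.7, -0.2]
opening: 0.0852
grip_force: 0.0
```

drive_tool([
  [[-0.013,-0.045,0],0],
  [[-0.013,-0.045,0],0],
  [[-0.013,-0.045,0],0],
  [[-0.013,-0.045,0],0],
  [[-0.013,-0.045,0],0],
  [[-0.013,-0.045,0],0],
  [[-0.013,-0.045,0],0],
  [[-0.013,-0.045,0],0],
  [[-0.007,-0.02,0],0],
  [[0,0,0],0],
])

```text
t: 2.1
tool_pos: [0.4581, -0.0131, 0.3036]
tool_rot: [0.208, -3.134, 0.0]
contact_force: [0.2, -0.8, 0.2]
opening: 0.0853
grip_force: 0.0
```

```bash
cat > rel.py <<'E'
import sys
from h import *
from scipy.spatial.transform import Rotation as R
o=ctrl.get_obs();M=R.from_rotvec(o['tool_rot']).as_matrix()
print('t',o['t'],'tcp',o['tool_pos'].round(4),'yaw',np.arctan2(-M[0,1],M[1,1]).round(4),'tilt',M[:,2].round(4),'F',o['contact_force'].round(1),'open',round(o['opening'],4),'q',o['q'].round(2))
if len(sys.argv)>3: print('shift in tool axes',(M.T@(np.array([float(a) for a in sys.argv[1:4]])-o['tool_pos'])).round(4))
E
python3 rel.py .453 -.003 .30
```

```text
t 2.1 tcp [ 0.4581 -0.0131  0.3036] yaw 0.1326 tilt [-8.e-04 -2.e-04 -1.e+00] F [ 0.2 -0.8  0.2] open 0.0853 q [-0.19 -0.36  1.98 -0.    1.52 -1.89]
shift in tool axes [0.0037 0.0107 0.0036]
```

drive_tool([
  [[0.0037,0.0107,0],-0.007],
  [[0,0,0.03],0],
  [[0,0,0.035],0],
  [[0,0,0.03],0],
  [[0,0,0.025],0],
  [[0,0,0.018],0],
  [[0,0,0.009],0],
  [[0,0,0],0],
])

```text
t: 2.9
tool_pos: [0.4511, 0.0007, 0.1557]
tool_rot: [0.232, -3.13, -0.001]
contact_force: [-0.5, 0.4, 0.5]
opening: 0.0857
grip_force: 0.0
```

```bash
python3 rel.py .453 -.003 .156 && python3 - <<'E'
from h import *
snap('scene','s1');snap('top','t1')
a=cv2.imread('pics/s1.png')[130:250,200:340];b=cv2.imread('pics/t1.png')[120:220,190:290]
f=lambda i,k:cv2.resize(i,None,fx=k,fy=k,interpolation=cv2.INTER_CUBIC)
a=f(a,3);b=f(b,3.6);cv2.imwrite('pics/v1.png',np.hstack([a,b]))
E
```

```text
t 2.9 tcp [0.4511 0.0007 0.1557] yaw 0.1478 tilt [-2.7e-03  7.0e-04 -1.0e+00] F [-0.5  0.4  0.5] open 0.0857 q [-0.16 -0.24  2.14  0.    1.24 -1.88]
shift in tool axes [-0.0013 -0.004  -0.0003]
```

View pics/v1.png

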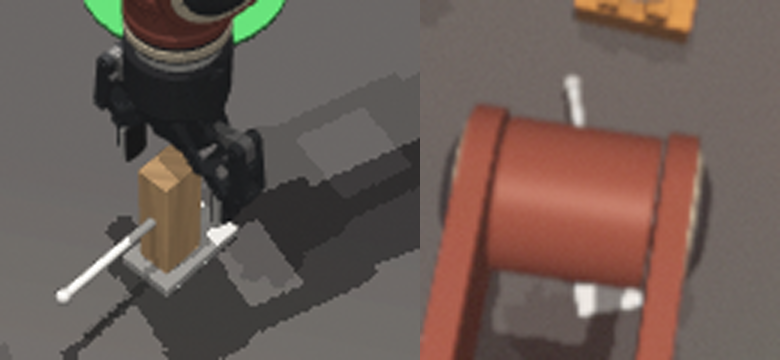

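The block stands between the open fingers at about (170,190). I'll correct by 3 mm in y and close.

drive_tool([
  [[-0.001,-0.003,0],0],
  [[0,0,0],0],
  [[0,0,0],0],
  [[0,0,0],0],
  [[0,0,0],0],
  [[0,0,0],0],
  [[0,0,0],0],
  [[0,0,0],0],
  [[0,0,0],0],
  [[0,0,0],0],
], jaw=1, grip_force=60)

```text
t: 4.0
tool_pos: [0.4542, -0.0036, 0.1575]
tool_rot: [-0.229, 3.132, 0.0]
contact_force: [-0.7, 1.7, 5.4]
opening: 0.0294
grip_force: 60.6
```

drive_tool([
  [[0,0,0],0],
  [[0,0,0],0],
  [[0,0,-0.004],0],
  [[0,0,-0.006],0],
  [[0,0,0],0],
  [[0,0,0],0],
])

```text
t: 4.6
tool_pos: [0.4534, -0.0036, 0.1663]
tool_rot: [0.229, -3.132, -0.0]
contact_force: [-0.3, 0.5, -5.7]
opening: 0.0292
grip_force: 59.6
```

```bash
python3 rel.py && python3 - <<'E'
from h import *
snap('scene','s2');snap('top','t2')
a=cv2.imread('pics/s2.png')[130:250,200:340];b=cv2.imread('pics/t2.png')[120:220,190:290]
f=lambda i,k:cv2.resize(i,None,fx=k,fy=k,interpolation=cv2.INTER_CUBIC)
a=f(a,3);b=f(b,3.6);cv2.imwrite('pics/v2.png',np.hstack([a,b]))
E
```

```text
t 4.6 tcp [ 0.4534 -0.0036  0.1663] yaw 0.1462 tilt [-0.0011  0.     -1.    ] F [-0.3  0.5 -5.7] open 0.0292 q [-0.17 -0.25  2.13 -0.    1.26 -1.89]
```

View pics/v2.png

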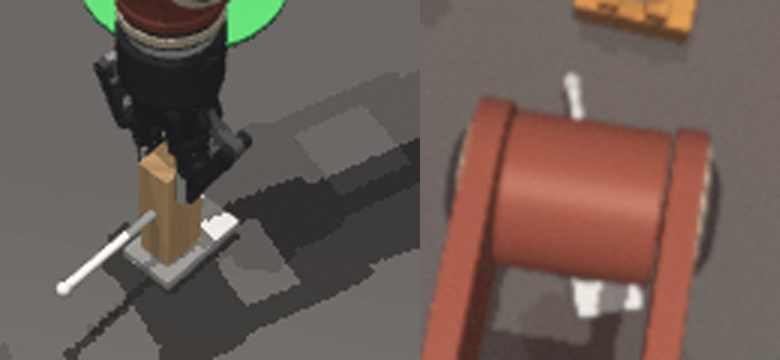

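The block is gripped and lifted about 9 mm, with 5.7 N on the wrist. The ball shows at scene (63,288) and top (571,80) in the crop. I'll check its position against the TCP.

```bash
python3 - <<'E'
from h import *
s=(63.5/3-.5+200,288.5/3-.5+130);t=(151.5/3.6-.5+190,81/3.6-.5+120)
A=[];B=[]
for f,p in(('s2',s),('t2',t)):
    o,r=ray(f,*p);r/=np.linalg.norm(r);P=np.eye(3)-np.outer(r,r);A.append(P);B.append(P@o);print(f,atz(f,*p,.079))
X=np.linalg.lstsq(np.vstack(A),np.hstack(B),rcond=None)[0];print('ball',X)
y=.145;d=X[:2]-[.4534,-.0036];print('ball rel TCP in carrier axes',d@[np.cos(y),np.sin(y)],d@[-np.sin(y),np.cos(y)])
# target: yaw .11, rings mid (.679,.160); pre: mid at carrier x .175; final .085
for th in(.11,):
  for L in(.19,.085): print(L,.679-L*np.cos(th),.160-L*np.sin(th))
E
```

```text
s2 [0.56623805 0.01150392 0.079     ]
t2 [0.568107  0.0145866 0.079    ]
ball [0.56753358 0.01421497 0.08324092]
ball rel TCP in carrier axes 0.11550997656806919 0.0011365819653412124
0.19 0.49014834138822766 0.1391421228409368
0.085 0.5945137316736808 0.15066884442884015
```

The rod geometry matches: the ball centre is about 115 mm ahead of the TCP and the rod is at about z 80 mm. Now to the pre-insertion pose.

drive_tool([
  [[0,0,0],0.036],
  [[-0.004,0.0087,0],0],
  [[-0.008,0.02,0],0],
  [[-0.01,0.025,0],0],
  [[-0.01,0.025,0],0],
  [[-0.008,0.025,0],0],
  [[-0.008,0.02,0],0],
  [[-0.004,0.014,0],0],
  [[0,0,0],0],
  [[0,0,0],0],
])

```text
t: 5.7
tool_pos: [0.4901, 0.139, 0.1666]
tool_rot: [0.175, -3.136, 0.001]
contact_force: [1.0, 0.5, -4.6]
opening: 0.0297
grip_force: 60.8
```

```bash
python3 rel.py .490 .139 .1665 && python3 - <<'E'
from h import *
snap('scene','s3');snap('top','t3')
a=cv2.imread('pics/s3.png')[200:350,180:310];b=cv2.imread('pics/t3.png')[80:180,150:250]
f=lambda i,k:cv2.resize(i,None,fx=k,fy=k,interpolation=cv2.INTER_CUBIC)
a=f(a,3);b=f(b,4);b=cv2.copyMakeBorder(b,0,50,0,0,0);cv2.imwrite('pics/v3.png',np.hstack([a,b]))
E
```

```text
t 5.7 tcp [0.4901 0.139  0.1666] yaw 0.1112 tilt [-9.e-04 -7.e-04 -1.e+00] F [ 1.   0.5 -4.6] open 0.0297 q [ 0.13 -0.1   2.   -0.    1.24 -1.55]
shift in tool axes [0.0001 0.     0.0001]
```

View pics/v3.png

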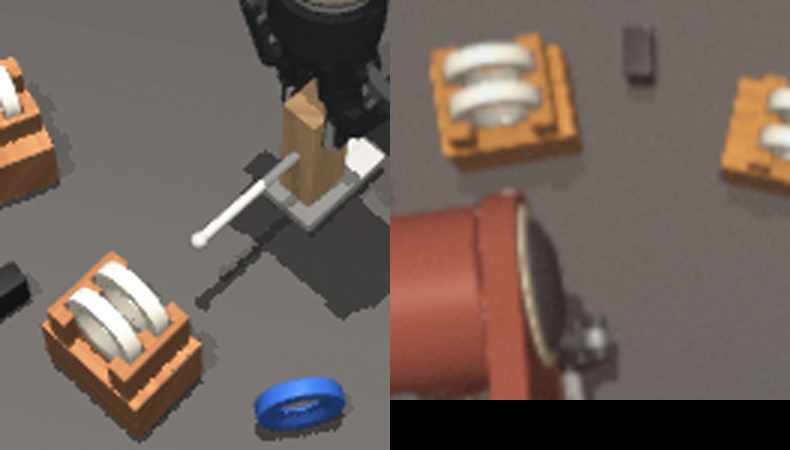

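The ball is at (200,240), and the rod's line extends to about (118,311), the middle of the ring pair. I'll insert 105 mm.

drive_tool([
  [[-0.004,0,0],0],
  [[-0.008,0,0],0],
  [[-0.01,0,0],0],
  [[-0.01,0,0],0],
  [[-0.01,0,0],0],
  [[-0.008,0,0],0],
  [[-0.005,0,0],0],
  [[0,0,0],0],
])

```text
t: 6.6
tool_pos: [0.5457, 0.1451, 0.1669]
tool_rot: [-0.173, 3.137, 0.0]
contact_force: [-0.7, 0.1, -5.6]
opening: 0.0293
grip_force: 60.8
```

drive_tool([
  [[-0.004,0,0],0],
  [[-0.008,0,0],0],
  [[-0.01,0,0],0],
  [[-0.01,0,0],0],
  [[-0.008,0,0],0],
  [[-0.006,0,0],0],
  [[-0.004,0,0],0],
  [[0,0,0],0],
  [[0,0,0],0],
])

```text
t: 7.5
tool_pos: [0.5946, 0.1505, 0.1667]
tool_rot: [0.173, -3.136, 0.0]
contact_force: [0.3, 0.0, -4.8]
opening: 0.0296
grip_force: 60.8
```

```bash
python3 rel.py .5945 .1507 .1665 && python3 - <<'E'
from h import *
snap('scene','s4')
a=cv2.imread('pics/s4.png')[240:350,170:290]
cv2.imwrite('pics/v4.png',cv2.resize(a,None,fx=5,fy=5,interpolation=cv2.INTER_CUBIC))
E
```

```text
t 7.5 tcp [0.5946 0.1505 0.1667] yaw 0.1102 tilt [-7.e-04 -1.e-04 -1.e+00] F [ 0.3  0.  -4.8] open 0.0296 q [ 0.13  0.15  1.75  0.    1.24 -1.55]
shift in tool axes [0.     0.0002 0.0002]
```

View pics/v4.png

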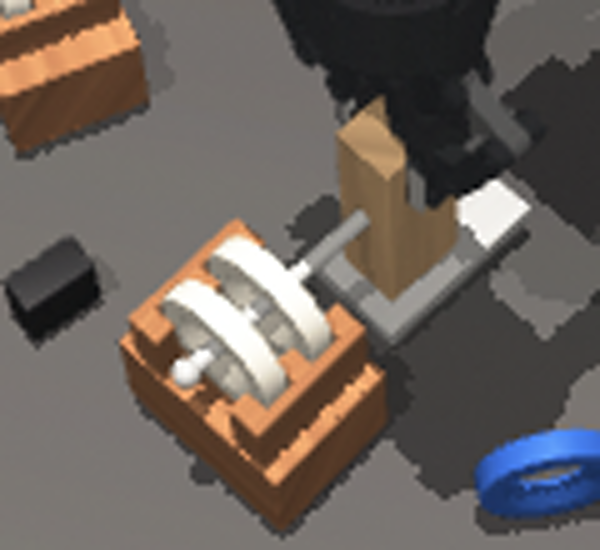

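The rod passes through both rings, with the ball showing beyond ring_b at (185,370) and no contact force. I'll lift slowly.

drive_tool([
  [[0,0,-0.004],0],
  [[0,0,-0.005],0],
  [[0,0,-0.003],0],
  [[0,0,-0.003],0],
  [[0,0,-0.005],0],
  [[0,0,-0.007],0],
  [[0,0,-0.008],0],
  [[0,0,-0.008],0],
  [[0,0,-0.008],0],
  [[0,0,-0.008],0],
])

```text
t: 8.55
tool_pos: [0.5949, 0.1505, 0.2269]
tool_rot: [-0.173, 3.136, 0.0]
contact_force: [0.3, -0.6, -5.8]
opening: 0.0292
grip_force: 60.6
```

drive_tool([
  [[0,0,-0.01],0],
  [[0,0,-0.01],0],
  [[0,0,-0.01],0],
  [[0,0,-0.01],0],
  [[0,0,-0.008],0],
  [[0,0,-0.005],0],
  [[0,0,0],0],
  [[0,0,0],0],
  [[0,0,0],0],
  [[0,0,0],0],
])

```text
t: 9.55
tool_pos: [0.5945, 0.1505, 0.2781]
tool_rot: [0.173, -3.136, 0.0]
contact_force: [0.2, 0.4, -6.4]
opening: 0.0294
grip_force: 60.6
```

```bash
python3 rel.py && python3 - <<'E'
from h import *
snap('scene','s5')
a=cv2.imread('pics/s5.png')[200:350,160:300]
cv2.imwrite('pics/v5.png',cv2.resize(a,None,fx=4,fy=4,interpolation=cv2.INTER_CUBIC))
E
```

```text
t 9.55 tcp [0.5945 0.1505 0.2781] yaw 0.1102 tilt [-1.3e-03 -2.0e-04 -1.0e+00] F [ 0.2  0.4 -6.4] open 0.0294 q [ 0.13  0.04  1.67 -0.    1.43 -1.55]
```

View pics/v5.png

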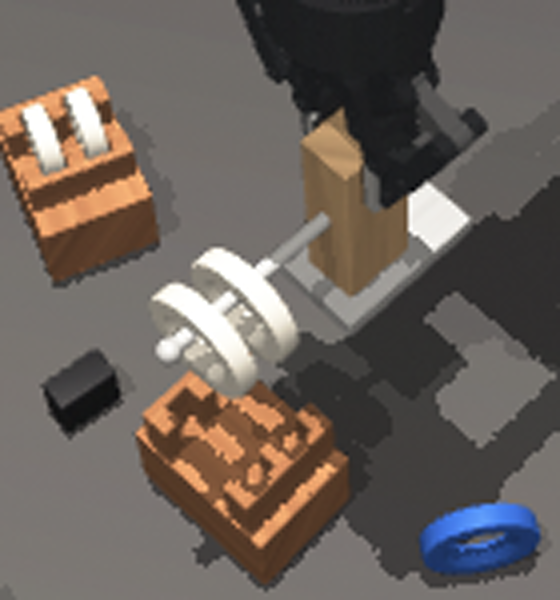

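Both rings hang on the rod, clear of the rack. I'll carry them towards the mat with gentle ramps.

drive_tool([
  [[0,0,-0.004],0],
  [[0.001,-0.004,-0.006],0],
  [[0.002,-0.008,-0.006],0],
  [[0.003,-0.012,-0.006],0],
  [[0.004,-0.016,-0.005],0],
  [[0.0045,-0.02,-0.003],0],
  [[0.0045,-0.02,0],0],
  [[0.0045,-0.02,0],0],
  [[0.0045,-0.02,0],0],
  [[0.0045,-0.02,0],0],
])

```text
t: 10.6
tool_pos: [0.5774, 0.0056, 0.3095]
tool_rot: [-0.171, 3.136, -0.001]
contact_force: [0.6, -0.1, -6.0]
opening: 0.0292
grip_force: 60.7
```

drive_tool([
  [[0.0045,-0.02,0],0],
  [[0.0045,-0.02,0],0],
  [[0.0045,-0.02,0],0],
  [[0.0045,-0.02,0],0],
  [[0.0045,-0.02,0],0],
  [[0.0045,-0.02,0],0],
  [[0.0045,-0.02,0],0],
  [[0.0045,-0.02,0],0],
  [[0.0045,-0.02,0],0],
  [[0.0045,-0.02,0],0],
])

```text
t: 11.6
tool_pos: [0.5541, -0.198, 0.3094]
tool_rot: [-0.171, 3.137, -0.001]
contact_force: [0.6, 0.2, -6.5]
opening: 0.0294
grip_force: 60.7
```

drive_tool([
  [[0.0045,-0.02,0],0],
  [[0.0045,-0.02,0],0],
  [[0.0045,-0.018,0],0],
  [[0.004,-0.014,0],0],
  [[0.003,-0.01,0],0],
  [[0.002,-0.006,0],0],
  [[0.001,-0.003,0],0],
  [[0,0,0],0],
  [[0,0,0],0],
  [[0,0,0],0],
])

```text
t: 12.6
tool_pos: [0.5419, -0.2884, 0.3089]
tool_rot: [-0.174, 3.137, 0.0]
contact_force: [-0.8, 0.1, -6.4]
opening: 0.0294
grip_force: 60.7
```

```bash
python3 rel.py .540 -.332 .1655 && python3 - <<'E'
from h import *
snap('scene','s6')
a=cv2.imread('pics/s6.png')[50:250,70:330]
cv2.imwrite('pics/v6.png',cv2.resize(a,None,fx=2.9,fy=2.9,interpolation=cv2.INTER_CUBIC))
E
```

```text
t 12.6 tcp [ 0.5419 -0.2884  0.3089] yaw 0.1111 tilt [ 0.e+00  3.e-04 -1.e+00] F [-0.8  0.1 -6.4] open 0.0294 q [-0.61  0.02  1.63  0.    1.48 -2.29]
shift in tool axes [ 0.0068 -0.0432  0.1434]
```

View pics/v6.png

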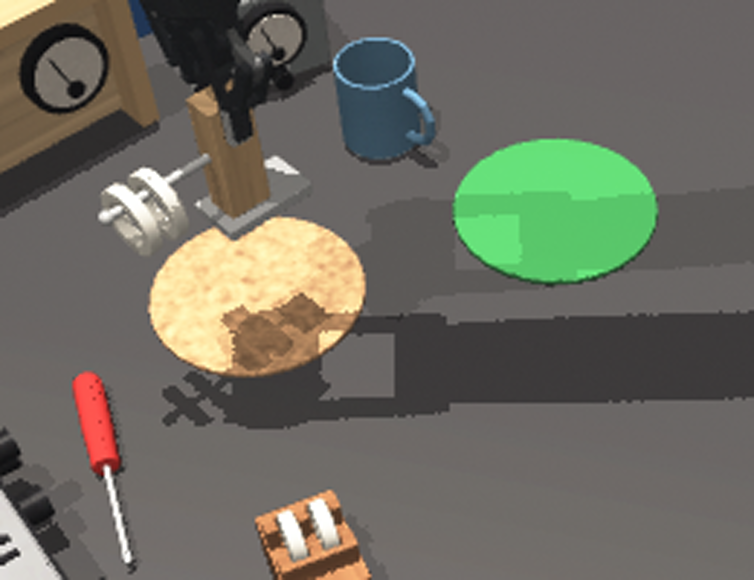

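Both rings still hang on the rod, and the carrier hovers above the cork mat. I'll finish the shift and lower it.

drive_tool([
  [[0.001,-0.005,0],0],
  [[0.002,-0.01,0],0],
  [[0.002,-0.013,0],0],
  [[0.001,-0.01,0.004],0],
  [[0.001,-0.005,0.008],0],
  [[0,0,0.012],0],
  [[0,0,0.015],0],
  [[0,0,0.015],0],
  [[0,0,0.015],0],
  [[0,0,0.015],0],
])

```text
t: 13.65
tool_pos: [0.5393, -0.332, 0.223]
tool_rot: [0.174, -3.136, -0.001]
contact_force: [0.4, -0.2, -5.6]
opening: 0.0293
grip_force: 60.7
```

drive_tool([
  [[0,0,0.014],0],
  [[0,0,0.012],0],
  [[0,0,0.01],0],
  [[0,0,0.008],0],
  [[0,0,0.005],0],
  [[0,0,0.003],0],
  [[0,0,0.002],0],
  [[0,0,0],0],
  [[0,0,0],0],
])

```text
t: 14.55
tool_pos: [0.5398, -0.3327, 0.1715]
tool_rot: [-0.173, 3.136, -0.001]
contact_force: [-0.5, -0.3, -6.0]
opening: 0.0289
grip_force: 60.7
```

```bash
python3 rel.py .540 -.332 .163
```

```text
t 14.55 tcp [ 0.5398 -0.3327  0.1715] yaw 0.1101 tilt [ 8.e-04 -6.e-04 -1.e+00] F [-0.5 -0.3 -6. ] open 0.0289 q [-0.67  0.19  1.7   0.    1.26 -2.35]
shift in tool axes [-0.0003  0.0007  0.0085]
```

drive_tool([
  [[0,0,0.003],0],
  [[0,0,0.002],0],
  [[0,0,0.001],0],
  [[0,0,0.001],0],
  [[0,0,0.001],0],
  [[0,0,0],0],
  [[0,0,0],0],
])

```text
t: 15.25
tool_pos: [0.5397, -0.3326, 0.1636]
tool_rot: [-0.173, 3.136, -0.0]
contact_force: [-2.4, 1.6, -1.0]
opening: 0.0292
grip_force: 61.3
```

drive_tool([
  [[0,0,0.0005],0],
  [[0,0,0],0],
  [[0,0,0],0],
], grip_force=20)

```text
t: 15.55
tool_pos: [0.5398, -0.3326, 0.1636]
tool_rot: [-0.173, 3.136, -0.001]
contact_force: [-4.6, 2.6, 5.6]
opening: 0.0292
grip_force: 62.2
```

drive_tool([
  [[0,0,0],0],
  [[0,0,0],0],
  [[0,0,0],0],
  [[0,0,0],0],
  [[0,0,0],0],
  [[0,0,0],0],
  [[0,0,0],0],
  [[0,0,0],0],
], jaw=0)

```text
t: 16.35
tool_pos: [0.5396, -0.3325, 0.1624]
tool_rot: [-0.173, 3.137, -0.0]
contact_force: [0.8, 0.1, 0.7]
opening: 0.0855
grip_force: 0.0
```

```bash
python3 rel.py && python3 - <<'E'
from h import *
snap('scene','s7')
a=cv2.imread('pics/s7.png')[50:210,80:250]
cv2.imwrite('pics/v7.png',cv2.resize(a,None,fx=3.7,fy=3.7,interpolation=cv2.INTER_CUBIC))
E
```

```text
t 16.35 tcp [ 0.5396 -0.3325  0.1624] yaw 0.1102 tilt [ 1.e-04 -0.e+00 -1.e+00] F [0.8 0.1 0.7] open 0.0855 q [-0.67  0.2   1.7   0.    1.24 -2.35]
```

View pics/v7.png

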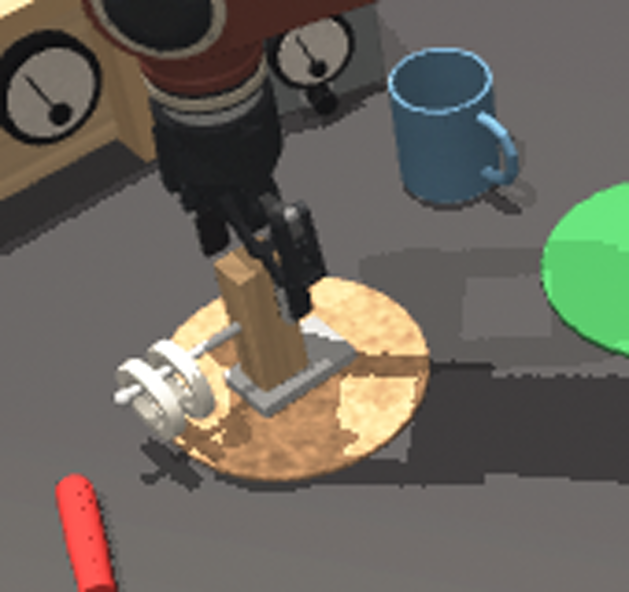

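The carrier stands on the mat with its foot at about (290,375), the rings hang on the rod, and the fingers are open. I'll retreat straight up and hand in.

drive_tool([
  [[0,0,-0.01],0],
  [[0,0,-0.02],0],
  [[0,0,-0.03],0],
  [[0,0,-0.03],0],
  [[0,0,-0.03],0],
  [[0,0,-0.02],0],
  [[0,0,0],0],
  [[0,0,0],0],
  [[0,0,0],0],
  [[0,0,0],0],
])

```text
t: 17.4
tool_pos: [0.539, -0.3321, 0.3002]
tool_rot: [0.173, -3.134, -0.004]
contact_force: [0.2, -0.1, 0.1]
opening: 0.085
grip_force: 0.0
```

```bash
python3 -c "
from h import *
print(ctrl.get_obs()['tool_pos']); print(ctrl.finish_job())"
```

```text
[ 0.53898661 -0.33208006  0.30017294]
the job is handed in; nothing more can be done
None
```

The carrier was set upright on the cork mat with both large rings on its rod, the gripper was opened and withdrawn, and the job was handed in at about 17.4 s; the hand-in gave no verdict.

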